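# Close the camera's bench clamp with its ratchet wrench

## Robot

A 6-joint arm with a two-finger parallel gripper is mounted at the origin on the work surface. World frame = base frame: x ahead of the robot, y to its left, z up, the work surface at z = 0. Lengths are in m, angles in rad, forces in N, time in s.
With the tool pointing down it reaches from about 0.275 to 0.875 m from the base axis. Payload 12.5 kg.
Tool frame: the origin (TCP) lies where the fingers leave the gripper's body, on its centre line; the fingertips stand 73 mm ahead of it and the grasp point (between the pads) lies 54 mm ahead of it; z points along the fingers, x is the direction in which the jaws open and shut, and the axes are right-handed (so a half turn about z gives the same grasp; the last joint's range is limited). The gripper opens to 85 mm and grips with 20 to 120 N. Pads are 22 mm wide; open, the fingers measure 114 mm over their backs; the gripper's body (76 mm by 85 mm) begins 54 mm behind the grasp point. The pads swing forward as they close: fully open they stand 13 mm farther back than shut.
Start: joints at [-1.229, 0.351, 1.652, -0, 1.139, -0.085], TCP at [0.228, -0.501, 0.304] pointing down, gripper open.
Joint ranges: [-2.75, 2.75], [-0.79, 2.1], [0.01, 2.65], [-1.57, 4.71], [0.07, 3.14], [-2.87, 2.87]. Speed limits (rad/s): [2.22, 2.22, 2.79, 3.14, 3.14, 3.14].

## Interface

Orientations are given as a unit quaternion [w, x, y, z].
In Python, from workcell import sense, grab_frame, ticket gives the robot as it stands.
- The arm moves only by the tool send_rows, never from a script. Its argument "plan" is a list of rows, each a list of 7 numbers: the shift along the tool's x, y, z in cm, then the turn, a rotation vector about the tool's x, y, z in rad, then the finger opening in cm, from 0 to 8.54. In form: [[tx, ty, tz, rx, ry, rz, grip], ...]. A call has 1 to 5 rows; each row shifts and turns the pose as measured when the row begins, along the tool's axes as they then stand; what a row does not reach is not made up. A row lasts 1/8 s, in which the tool goes at most 62.5 mm and 10.7 degrees, less where a joint would pass 70% of its speed; a pose out of reach is approached as far as the arm can. A call with a gripper value outside its range is refused whole. The fingers move at their own pace and stop on an object; the grip force is fixed at half the most. Time passes only in rows, so rows that do not move let the fingers close. It gives the time, the measured TCP pose, the force and the opening at its end, in the units of the state.
- sense(): the state, without advancing time (a new reading comes with each control period).
- grab_frame(name): name is "scene" or "top" or "wrist"; returns a dict with "image" (420x560x3 uint8, red, green, blue), "range_z" (420x560 float32, m along the optical axis (not along the pixel's ray), 0 where there is no reading), "vertical_fov" (degrees; the focal length in pixels is half the picture's height over the tangent of half this angle, whatever the lens; pixels are square), "cx", "cy" (the principal point, pixels), "rvec" (rotation vector, rad) and "tvec" (3), from world to camera coordinates, as OpenCV has them. Camera axes: x right, y down, z forward; pixel columns grow to the right and rows downward; lengths in m; the calibration is good to about 2 mm. A picture is of the moment at which its call begins.
- ticket.close_job(): hands the job in, once; it reports no verdict.
The state is a dict: "clock": time; "q": joint angles; "joint_velocities": joint speeds; "joint_torque": joint torques, N m; "tool_pos": TCP position; "tool_rot": TCP orientation; "force": force on the tool from outside, world axes, zero at the start; "torque": the same for the moment, N m; "grip_width": finger opening in m.
Only numpy, scipy, OpenCV 4.12 (cv2) and the standard library are available. Lean on these libraries where they do the work, as an engineer would, in place of code of your own. Each camera call takes 0.05 s, during which the arm holds its last target. There are 200 camera calls.

## Task

The eye camera stands loose in its bench clamp, the one with the blue ratchet wrench. Swing that wrench back and forth by its upright blue grip - clockwise drives, the way back slips freely - until the jaw is fully closed against the camera's foot, then let go. Leave the other clamp, with the green wrench, alone: it is already tight.

Things in the scene. Friction and masses are not known exactly. Their poses are not given: they have to be found in the camera images.
- cam_grip (a point): Middle of the freely spinning upright blue grip on the end of the camera clamp's ratchet wrench: vertical round bar 22 mm thick, from the flat wrench bar (its top 78 mm above the table) up to 139 mm; this point is 110 mm up, 130 mm from the bolt axis. Clear all round; stays where left. Clockwise from above drives at about 4 N, after up to 20 degrees lost before it bites; back slips at under 1 N.
- cam_bolt (a point): Fixed point on the vertical bolt axis that the wrench turns about, 72 mm above the table. The clamp has a dark base 245 x 120 mm fixed to the counter and holds a black camera with a white ring light. Its x axis points level from the wrench side to jaws and camera. The wrench swings level, 37 degrees (0.65 rad) to either side of minus x, between two upright steel stop pins, and cannot come off.
- cam_jaw (a joint): Travel in m of the camera clamp's aluminium sliding jaw, 64 mm wide, top 54 mm above the table, towards the camera's round steel foot (36 mm): 0 is fully open (gap 32 mm), 0.032 fully closed (end stop). Starts at 0 to 0.008. Each radian of driven clockwise swing closes it 0.010; it does not run back.
- tono_grip (a point): Middle of the upright green grip of the other clamp's wrench, same build and size; that clamp holds a white and green eye-pressure meter and is already tight. Not to be moved.

How it is judged:
By the outcome, as a careful person would: the job done as asked, in the order asked, and still so for the second after the job is handed in, with the robot touching nothing.
It also fails if it takes over 51 s, if anything falls off the work surface, if the arm or the gripper's body presses on something with over 40 N, if the wrist force passes 120 N, or if a joint passes its speed limit or range.

## Working session

There is one attempt and no reset: what is moved stays moved. The work goes in short steps, Python scripts to look and compute and a tool call to move; the robot and the scene stay as the last step left them, time stands still between calls to the robot, and variables do not carry over. Pictures are saved under pics/ and viewed, about 8 in all and at most 12, crops included, and the job is handed in when it is done.

Besides the shell and the picture viewer there is one more tool, called after "Request:" as name(argument=value, ...), one argument or row to a line, values as JSON. send_rows: Moves the arm, as the interface text tells. Its arguments: {"type":"object","properties":{"plan":{"type":"array"}},"required":["plan"]}

```bash
mkdir -p pics; cat > h.py <<'E'
import numpy as np, cv2
from workcell import sense, grab_frame, ticket
def cam(f):
    h=f["image"].shape[0]; fl=h/2/np.tan(np.radians(f["vertical_fov"])/2)
    R=cv2.Rodrigues(np.array(f["rvec"],float))[0]; return fl,R,np.array(f["tvec"],float).ravel()
def cloud(f):
    fl,R,t=cam(f); z=f["range_z"]; v,u=np.mgrid[:z.shape[0],:z.shape[1]]
    P=np.stack([(u-f["cx"])/fl*z,(v-f["cy"])/fl*z,z],-1); return (P-t)@R
def save(f,n): cv2.imwrite("pics/"+n,f["image"][:,:,::-1])
E
python3 - <<'E'
from h import *
s=sense(); print(s)
ims=[]
for n in ["top","scene"]:
    f=grab_frame(n); np.savez(n+".npz",**f); ims.append(f["image"])
    P=cloud(f); hsv=cv2.cvtColor(f["image"],cv2.COLOR_RGB2HSV)
    for nm,lo,hi in [("blue",95,130),("green",45,85)]:
        m=cv2.inRange(hsv,(lo,110,50),(hi,255,255))
        k,l,st,c=cv2.connectedComponentsWithStats(m)
        for i in range(1,k):
            if st[i,4]>40:
                p=P[(l==i)&(f["range_z"]>0)]; print(n,nm,st[i],c[i].round(),np.median(p,0).round(3),p.max(0).round(3))
    save(f,n+"0.png")
E
```

```text
{'clock': 0.0, 'q': array([-1.22857411e+00,  3.51293739e-01,  1.65243838e+00,  3.46759405e-06,
        1.13909668e+00, -8.46019993e-02]), 'joint_velocities': array([-0.00171254, -0.0013101 ,  0.00064086,  0.00018986, -0.00083987,
       -0.00219821]), 'joint_torque': array([-9.72693451e-04, -5.06109488e+01, -2.91411138e+01, -1.65762885e-04,
        4.52241831e-03, -2.10844581e-05]), 'tool_pos': array([ 0.22762913, -0.50041112,  0.30332144]), 'tool_rot': array([-3.78529262e-04,  8.40827022e-01, -5.41303554e-01, -4.88601358e-04]), 'force': array([0.19268331, 0.31597139, 0.74831359]), 'torque': array([-0.01234532,  0.03474264,  0.02629522]), 'grip_width': 0.0856254756015076}
top blue [530   6  30  40 322] [548.  26.] [ 0.886 -0.555  0.104] [ 1.51  -0.545  0.132]
top blue [160 214  25  38 458] [171. 234.] [0.527 0.177 0.084] [0.591 0.206 0.14 ]
top blue [ 15 273  11   8  63] [ 20. 276.] [0.483 0.45  0.069] [0.49  0.459 0.072]
top blue [  70  353  139   67 3585] [136. 391.] [0.275 0.27  0.023] [0.344 0.375 0.028]
top green [425 235  23  25 247] [436. 247.] [ 0.481 -0.279  0.078] [ 0.503 -0.262  0.082]
top green [458 256  16  14 181] [465. 263.] [ 0.447 -0.299  0.137] [ 0.458 -0.287  0.14 ]
scene blue [365 186  10   9  68] [369. 190.] [0.52  0.17  0.137] [0.531 0.181 0.14 ]
scene blue [368 211  14  16 102] [374. 219.] [0.556 0.189 0.077] [0.576 0.202 0.08 ]
scene green [165 191   9  11  50] [169. 197.] [ 0.485 -0.278  0.077] [ 0.498 -0.267  0.08 ]
```

View pics/top0.png

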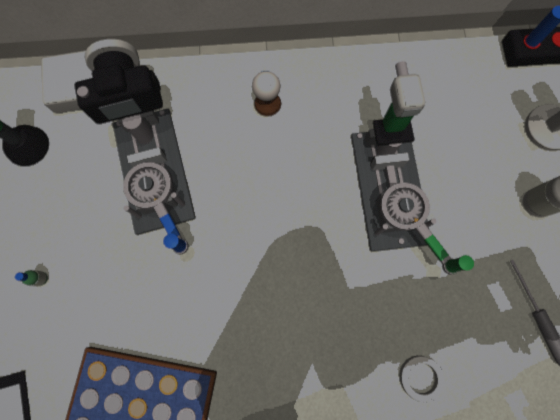

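View pics/scene0.png

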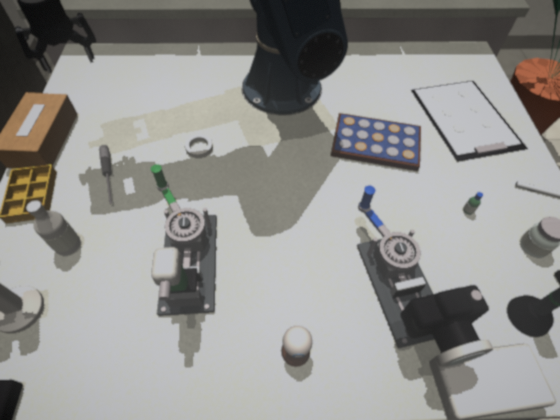

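Top view: the camera clamp is at upper left, with its bolt wheel at about (148,184) and the blue grip at about (172,241). The green clamp is at right, with its grip at (465,263). The path to the blue grip is clear.

```bash
python3 - <<'E'
from h import *
f=dict(np.load("top.npz")); P=cloud(f); hsv=cv2.cvtColor(f["image"],cv2.COLOR_RGB2HSV)
m=cv2.inRange(hsv,(95,110,50),(130,255,255))>0
b=m&(abs(P[...,0]-.53)<.1)&(abs(P[...,1]-.18)<.1)
t=P[b&(P[...,2]>.132)]; print("griptop",len(t),t.mean(0),(t.min(0)+t.max(0))/2)
G=((t.min(0)+t.max(0))/2)[:2]
bar=P[b&(abs(P[...,2]-.078)<.006)]; print("bar",len(bar),bar.mean(0))
# base: dark points at low height
g=f["image"].max(-1); w=(g<90)&(P[...,2]>.008)&(P[...,2]<.04)&(abs(P[...,0]-.68)<.17)&(abs(P[...,1]-.23)<.13)
k,l,st,c=cv2.connectedComponentsWithStats(w.astype(np.uint8)); i=1+st[1:,4].argmax()
p=P[l==i]; print("base z",np.median(p[:,2]),len(p)); r=cv2.minAreaRect(p[:,:2].astype(np.float32)); print("base",r)
print(P[184,148],P[178:191:3,142:155:3,2].round(3))
# wheel ring
ww=(P[...,2]>.05)&(P[...,2]<.11)&(np.hypot(P[...,0]-P[184,148,0],P[...,1]-P[184,148,1])<.055)&~b
print("wheel",np.median(P[ww],0),cv2.minEnclosingCircle(P[ww][:,:2].astype(np.float32)))
crop=f["image"][90:270,90:240]; cv2.imwrite("pics/crop.png",cv2.resize(crop,None,fx=3.3,fy=3.3,interpolation=cv2.INTER_CUBIC)[:,:,::-1])
E
```

```text
griptop 167 [0.5162116  0.16907399 0.13686997] [0.51598761 0.16930431 0.13694034]
bar 223 [0.5540183  0.18731931 0.07770828]
base z 0.011857871032050316 2368
base ((0.6898804903030396, 0.2192513346672058), (0.2440311312675476, 0.07963667809963226), 12.020745277404785)
[0.63005902 0.22198806 0.08770914] [[0.087 0.087 0.088 0.077 0.077]
 [0.088 0.091 0.089 0.087 0.079]
 [0.089 0.09  0.088 0.088 0.081]
 [0.089 0.087 0.087 0.082 0.081]
 [0.081 0.084 0.084 0.078 0.077]]
wheel [0.6259677  0.22326286 0.07754991] ((0.6260732412338257, 0.22212347388267517), 0.052411653101444244)
```

View pics/crop.png

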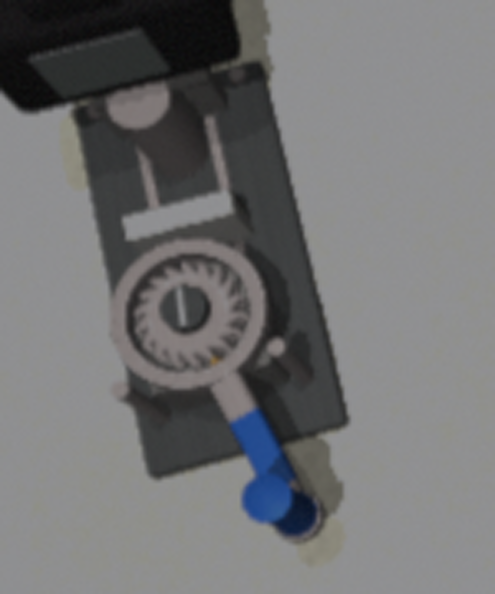

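The crop shows the bolt at crop pixel (185,305), the wrench pointing down-right to the grip at (268,497), and the stop pins at (275,348) and (120,390). In world coordinates the bolt is at about (0.630, 0.222) and the grip at (0.516, 0.169). The clamp x axis is at 12°, so the wrench is 13° counter-clockwise of its mid position. Next I move above the grip.

Request:
send_rows(
  plan=[
    [-4.1, -4.5, 0, 0, 0, 0, 8.5],
    [-4.1, -4.5, 0, 0, 0, 0, 8.5],
    [-4.1, -4.5, 0, 0, 0, 0, 8.5],
    [-4.1, -4.5, 0, 0, 0, 0, 8.5],
    [-4.1, -4.5, 0, 0, 0, 0, 8.5],
  ],
)

```text
clock: 0.72
tool_pos: [0.349, -0.2155, 0.3023]
tool_rot: [-0.001, 0.839, -0.544, -0.001]
force: [1.6, -0.7, 0.3]
grip_width: 0.0847
```

Request:
send_rows(
  plan=[
    [-4.1, -4.5, 0, 0, 0, 0, 8.5],
    [-4.1, -4.5, 0, 0, 0, 0, 8.5],
    [-4.1, -4.5, 0, 0, 0, 0, 8.5],
    [-4.1, -4.5, 0, 0, 0, 0.11, 8.5],
    [-4.1, -4.5, 0, 0, 0, 0.11, 8.5],
  ],
)

```text
clock: 1.35
tool_pos: [0.478, 0.0691, 0.303]
tool_rot: [-0.001, 0.772, -0.635, -0.0]
force: [0.1, -1.2, 0.2]
grip_width: 0.0848
```

```bash
cat >> h.py <<'E'
from scipy.spatial.transform import Rotation as Ro
B=np.array([.630,.2225]); A=np.radians(12); RAD=.130
def RT():
    s=sense(); q=s["tool_rot"]; return s,Ro.from_quat(np.r_[q[1:],q[0]])
def rel(p):
    "world target TCP -> tool cm, plus rotvec to heading A-90deg tool-down"
    s,R=RT(); a=A-np.pi/2
    T=Ro.from_matrix(np.array([[np.cos(a),np.sin(a),0],[np.sin(a),-np.cos(a),0],[0,0,-1]]).T.T)
    return (R.inv().apply(np.array(p)-s["tool_pos"])*100).round(2),(R.inv()*T).as_rotvec().round(3)
def ang(p):
    "wrench angle (deg, ccw +) about minus x, and radius"
    d=np.array(p[:2])-B; return np.degrees((np.arctan2(d[1],d[0])-A-np.pi+np.pi)%(2*np.pi)-np.pi),np.hypot(*d)
def arc(deg,r=RAD):
    t=A+np.pi+np.radians(deg); return B+r*np.array([np.cos(t),np.sin(t)])
E
python3 -c "
from h import *
s=sense();print(s['clock'],s['tool_pos'],s['q'].round(2),ang([.516,.1693]),rel([.516,.169,.30]))"
```

```text
1.35 [0.47804491 0.06909376 0.30299585] [0.05 0.23 1.82 0.   1.09 1.42] (np.float64(13.016893478100021), np.float64(0.12580238471507604)) (array([-9.07, -5.65,  0.32]), array([-0.001,  0.001, -0.015]))
```

Request:
send_rows(
  plan=[
    [-4.6, -2.8, 0, 0, 0, -0.015, 8.5],
    [-4.6, -2.8, 0, 0, 0, 0, 8.5],
    [0, 0, 0, 0, 0, 0, 8.5],
  ],
)

```text
clock: 1.72
tool_pos: [0.5158, 0.1773, 0.302]
tool_rot: [-0.0, 0.778, -0.628, -0.001]
force: [0.0, -0.3, -0.4]
grip_width: 0.085
```

```bash
python3 -c "
from h import *
s=sense();print(s['clock'],s['tool_pos'],rel([.516,.169,.164]))
f=grab_frame('wrist');save(f,'w1.png');P=cloud(f)
m=cv2.inRange(cv2.cvtColor(f['image'],cv2.COLOR_RGB2HSV),(95,110,50),(130,255,255))>0
t=P[m&(P[...,2]>.13)&(P[...,2]<.15)];G=(t.min(0)+t.max(0))/2;print(len(t),G,t.max(0)-t.min(0),ang(G),rel([G[0],G[1],.164]))
w=(abs(P[...,2]-.085)<.008)&(np.hypot(P[...,0]-.63,P[...,1]-.2225)<.07)&~m
print(w.sum(),cv2.minEnclosingCircle(P[w][:,:2].astype(np.float32)) if w.sum() else 0)
"
```

```text
1.725 [0.51579409 0.17734032 0.30198729] (array([ 0.84,  0.15, 13.8 ]), array([0.   , 0.001, 0.003]))
671 [0.51742989 0.17099591 0.13651295] [0.02363631 0.02429083 0.00515506] (np.float64(12.585466946794455), np.float64(0.12379297530048054)) (array([ 0.54, -0.11, 13.79]), array([0.001, 0.001, 0.002]))
6385 ((0.6208308935165405, 0.22549092769622803), 0.05518438667058945)
```

View pics/w1.png

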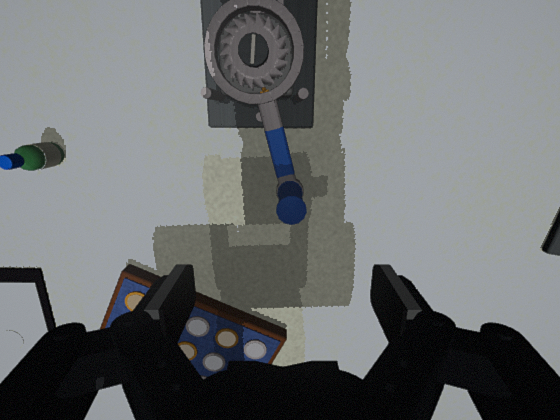

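The wrist view shows the grip at (291,209) between the open fingers, the bolt at (253,49), and the pins at (207,92) and (303,93). I go down around the grip and measure the bolt from this view at the same time.

```bash
python3 -c "
from h import *
f=grab_frame('wrist');P=cloud(f);print(P[44:56:3,249:258:3].round(4).reshape(-1,3))"
```

```text
[[0.6359 0.2308 0.0886]
 [0.6364 0.2284 0.0885]
 [0.6371 0.2261 0.0872]
 [0.6334 0.2302 0.0901]
 [0.6341 0.2279 0.0888]
 [0.6348 0.2256 0.088 ]
 [0.6314 0.2299 0.0891]
 [0.632  0.2275 0.0886]
 [0.6328 0.2253 0.0869]
 [0.6292 0.2295 0.089 ]
 [0.6298 0.2271 0.0884]
 [0.6304 0.2248 0.0876]]
```

Request:
send_rows(
  plan=[
    [0.6, 0, 4, 0, 0, 0, 8.5],
    [0, 0, 4, 0, 0, 0, 8.5],
    [0, 0, 3, 0, 0, 0, 8.5],
    [0, 0, 2.7, 0, 0, 0, 8.5],
    [0, 0, 0, 0, 0, 0, 8.5],
  ],
)

```text
clock: 2.45
tool_pos: [0.5155, 0.1624, 0.1627]
tool_rot: [0.0, 0.775, -0.632, -0.0]
force: [0.4, -0.0, 0.2]
grip_width: 0.0849
```

```bash
cat >> h.py <<'E'
B=np.array([.633,.225])
def uv():
    "TCP relative to bolt in tool cm; wrench there = 13*(sin th, cos th)"
    s,R=RT(); d=R.inv().apply(s["tool_pos"]-np.r_[B,0])*100
    print("t",s["clock"],"xy",d[:2].round(2),"z",s["tool_pos"][2].round(4),"th",np.degrees(np.arctan2(d[0],d[1])).round(1),"r",np.hypot(*d[:2]).round(2),"F",s["force"].round(1),"w",round(s["grip_width"],4),"rot",rel(s["tool_pos"])[1])
E
python3 -c "
from h import *
uv()"
```

```text
t 2.45 xy [ 3.75 12.78] z 0.1627 th 16.4 r 13.32 F [ 0.4 -0.   0.2] w 0.0849 rot [ 0.     0.    -0.006]
```

Request:
send_rows(
  plan=[
    [-0.6, 0, 0, 0, 0, 0, 5],
    [0, 0, 0, 0, 0, 0, 2.6],
    [0, 0, 0, 0, 0, 0, 2.2],
    [0, 0, 0, 0, 0, 0, 2.2],
    [0, 0, 0, 0, 0, 0, 2.2],
  ],
)

```text
clock: 3.08
tool_pos: [0.5154, 0.1681, 0.1667]
tool_rot: [-0.002, 0.775, -0.632, 0.001]
force: [0.8, 0.6, -0.4]
grip_width: 0.0223
```

```bash
python3 -c "
from h import *
uv()"
```

```text
t 3.075 xy [ 3.21 12.58] z 0.1667 th 14.3 r 12.98 F [ 0.8  0.6 -0.4] w 0.0223 rot [-0.005  0.    -0.007]
```

Request:
send_rows(
  plan=[
    [-2.1, 0.35, 0.2, 0, 0, 0, 2.5],
    [-2.26, 0, 0, 0, 0, 0, 2.5],
    [-2.23, -0.4, 0, 0, 0, 0, 2.5],
    [-2.1, -0.8, 0, 0, 0, 0, 2.5],
    [-1.4, -0.8, 0, 0, 0, 0, 2.5],
  ],
)

```text
clock: 3.7
tool_pos: [0.5116, 0.2716, 0.1647]
tool_rot: [-0.001, 0.774, -0.633, 0.002]
force: [-0.7, -4.3, -0.5]
grip_width: 0.025
```

```bash
python3 -c "
from h import *
uv()
f=grab_frame('wrist');save(f,'w2.png');uv()"
```

```text
t 3.7 xy [-6.95 10.9 ] z 0.1647 th -32.5 r 12.93 F [-0.7 -4.3 -0.5] w 0.025 rot [-0.004 -0.002 -0.009]
t 3.75 xy [-7.08 10.8 ] z 0.1648 th -33.3 r 12.91 F [-0.4 -1.3 -0.6] w 0.0253 rot [-0.005 -0.001 -0.008]
```

View pics/w2.png

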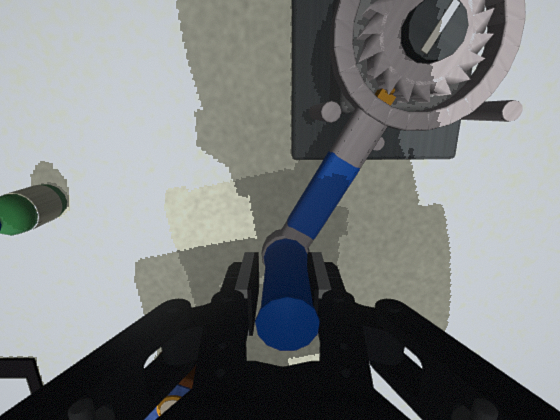

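The pads straddle the grip, seen at about (288,300), and the wrench has swung past mid with about 4 N of drive force. Now the return.

Request:
send_rows(
  plan=[
    [2.6, 1.4, 0, 0, 0, 0, 2.5],
    [2.9, 0.7, 0, 0, 0, 0, 2.5],
    [3.1, 0, 0, 0, 0, 0, 2.5],
    [2.9, -0.7, 0, 0, 0, 0, 2.5],
    [2.6, -1.2, 0, 0, 0, 0, 2.5],
  ],
)

```text
clock: 4.38
tool_pos: [0.5397, 0.1338, 0.1648]
tool_rot: [-0.003, 0.775, -0.632, 0.001]
force: [0.7, 1.8, -0.6]
grip_width: 0.0252
```

```bash
python3 -c "
from h import *
uv()"
```

```text
t 4.375 xy [ 7.01 10.87] z 0.1648 th 32.8 r 12.93 F [ 0.7  1.8 -0.6] w 0.0252 rot [-0.007  0.002 -0.006]
```

Request:
send_rows(
  plan=[
    [-2.6, 1.3, 0, 0, 0, 0, 2.5],
    [-2.9, 0.7, 0, 0, 0, 0, 2.5],
    [-3.1, 0, 0, 0, 0, 0, 2.5],
    [-2.9, -0.7, 0, 0, 0, 0, 2.5],
    [-2.6, -1.3, 0, 0, 0, 0, 2.5],
  ],
)

```text
clock: 5.0
tool_pos: [0.5137, 0.2705, 0.1651]
tool_rot: [-0.003, 0.773, -0.634, 0.002]
force: [1.1, -5.3, -1.9]
grip_width: 0.025
```

```bash
python3 -c "
from h import *
uv()"
```

```text
t 5.0 xy [-6.8  10.69] z 0.1651 th -32.5 r 12.67 F [ 1.1 -5.3 -1.9] w 0.025 rot [-0.008  0.    -0.013]
```

Request:
send_rows(
  plan=[
    [2.4, 1.5, 0, -0.008, 0, -0.013, 2.5],
    [2.9, 0.8, 0, 0, 0, 0, 2.5],
    [3.1, 0, 0, 0, 0, 0, 2.5],
    [2.9, -0.7, 0, 0, 0, 0, 2.5],
    [2.6, -1.2, 0, 0, 0, 0, 2.5],
  ],
)

```text
clock: 5.62
tool_pos: [0.5399, 0.1346, 0.1648]
tool_rot: [-0.002, 0.779, -0.627, -0.001]
force: [0.0, 1.5, -1.8]
grip_width: 0.0249
```

Request:
send_rows(
  plan=[
    [-2.6, 1.3, 0, 0, 0, 0, 2.5],
    [-2.9, 0.7, 0, 0, 0, 0, 2.5],
    [-3.1, 0, 0, 0, 0, 0, 2.5],
    [-2.9, -0.7, 0, 0, 0, 0, 2.5],
    [-2.6, -1.3, 0, 0, 0, 0, 2.5],
  ],
)

```text
clock: 6.25
tool_pos: [0.5124, 0.2709, 0.1652]
tool_rot: [-0.002, 0.777, -0.63, 0.0]
force: [1.3, -5.1, -0.9]
grip_width: 0.0252
```

```bash
python3 -c "
from h import *
uv()
f=grab_frame('top');P=cloud(f);save(f,'top2.png')
for n,g in (('0',dict(np.load('top.npz'))),('now',f)):
    Q=cloud(g); w=(abs(Q[...,2]-.052)<.006)&(g['image'].min(-1)>110)
    d=Q[...,:2]-B; X=d@[np.cos(A),np.sin(A)]; Y=d@[-np.sin(A),np.cos(A)]
    w&=(X>.04)&(X<.15)&(abs(Y)<.05); print(n,w.sum(),np.percentile(X[w],[5,50,95]).round(4),np.percentile(Y[w],[5,95]).round(3))
"
```

```text
t 6.25 xy [-7.01 10.8 ] z 0.1652 th -33.0 r 12.88 F [ 1.3 -5.1 -0.9] w 0.0252 rot [-0.003  0.002 -0.002]
0 238 [0.0618 0.0689 0.0753] [-0.025  0.03 ]
now 235 [0.0873 0.0936 0.1005] [-0.026  0.031]
```

The jaw has moved 25 mm. At most 7 mm is left, so I return and drive in smaller steps, watching the force.

Request:
send_rows(
  plan=[
    [2.6, 1.4, 0, 0, 0, 0, 2.5],
    [2.9, 0.7, 0, 0, 0, 0, 2.5],
    [3.1, 0, 0, 0, 0, 0, 2.5],
    [2.9, -0.7, 0, 0, 0, 0, 2.5],
    [2.6, -1.2, 0, 0, 0, 0, 2.5],
  ],
)

```text
clock: 6.92
tool_pos: [0.5408, 0.1328, 0.1648]
tool_rot: [-0.005, 0.778, -0.629, -0.001]
force: [0.8, 1.9, -0.7]
grip_width: 0.0249
```

Request:
send_rows(
  plan=[
    [-1.0, 0.6, 0, 0, 0, 0, 2.5],
    [-1.0, 0.5, 0, 0, 0, 0, 2.5],
    [-1.0, 0.4, 0, 0, 0, 0, 2.5],
    [-1.0, 0.3, 0, 0, 0, 0, 2.5],
    [-1.0, 0.2, 0, 0, 0, 0, 2.5],
  ],
)

```text
clock: 7.55
tool_pos: [0.509, 0.1783, 0.1649]
tool_rot: [-0.005, 0.777, -0.629, -0.0]
force: [0.3, -4.3, -1.2]
grip_width: 0.0251
```

```bash
python3 -c "
from h import *
uv()"
```

```text
t 7.55 xy [ 1.88 12.99] z 0.1649 th 8.2 r 13.12 F [ 0.3 -4.3 -1.2] w 0.0251 rot [-0.007  0.006  0.001]
```

Request:
send_rows(
  plan=[
    [-1.0, 0.1, 0, -0.007, 0.006, 0, 2.5],
    [-1.0, 0, 0, 0, 0, 0, 2.5],
    [-1.0, 0, 0, 0, 0, 0, 2.5],
  ],
)

```text
clock: 7.92
tool_pos: [0.501, 0.21, 0.1649]
tool_rot: [0.0, 0.778, -0.629, -0.0]
force: [1.3, -4.1, -0.7]
grip_width: 0.0248
```

Request:
send_rows(
  plan=[
    [-1.0, -0.1, 0, 0, 0, 0, 2.5],
    [-1.0, -0.2, 0, 0, 0, 0, 2.5],
    [-1.0, -0.3, 0, 0, 0, 0, 2.5],
  ],
)

```text
clock: 8.3
tool_pos: [0.5008, 0.2403, 0.1649]
tool_rot: [0.002, 0.778, -0.628, 0.001]
force: [4.0, -19.3, 2.4]
grip_width: 0.025
```

```bash
python3 -c "
from h import *
uv()"
```

```text
t 8.3 xy [-4.19 12.64] z 0.1649 th -18.4 r 13.32 F [  4.  -19.3   2.4] w 0.025 rot [ 0.002 -0.005  0.002]
```

Force rose to 19 N at -18°, well short of the pin, which suggests the jaw end stop. I confirm with one small push and a measurement.

Request:
send_rows(
  plan=[
    [-0.6, -0.3, 0, 0, 0, 0, 2.5],
    [-0.6, -0.3, 0, 0, 0, 0, 2.5],
  ],
)

```text
clock: 8.55
tool_pos: [0.5049, 0.2507, 0.1648]
tool_rot: [0.005, 0.778, -0.628, 0.004]
force: [4.9, -24.5, 4.0]
grip_width: 0.0251
```

```bash
python3 -c "
from h import *
uv()
f=grab_frame('top')
for n,g in (('0',dict(np.load('top.npz'))),('now',f)):
    Q=cloud(g); w=(abs(Q[...,2]-.052)<.006)&(g['image'].min(-1)>110)
    d=Q[...,:2]-B; X=d@[np.cos(A),np.sin(A)]; Y=d@[-np.sin(A),np.cos(A)]
    w&=(X>.04)&(X<.15)&(abs(Y)<.05); print(n,w.sum(),np.percentile(X[w],[5,50,95]).round(4))
"
```

```text
t 8.55 xy [-5.02 12.04] z 0.1648 th -22.6 r 13.04 F [  4.9 -24.5   4. ] w 0.0251 rot [ 0.004 -0.012  0.004]
0 238 [0.0618 0.0689 0.0753]
now 236 [0.0933 0.0995 0.1066]
```

Request:
send_rows(
  plan=[
    [-0.7, -0.3, 0, 0, 0.01, 0, 2.5],
    [-0.7, -0.3, 0, 0, 0, 0, 2.5],
  ],
)

```text
clock: 8.85
tool_pos: [0.509, 0.2616, 0.1645]
tool_rot: [0.013, 0.778, -0.628, 0.011]
force: [5.4, -29.1, 6.4]
grip_width: 0.0253
```

```bash
python3 -c "
from h import *
uv();f=grab_frame('wrist');save(f,'w3.png');uv()
f=grab_frame('top')
for n,g in (('0',dict(np.load('top.npz'))),('now',f)):
    Q=cloud(g); w=(abs(Q[...,2]-.052)<.006)&(g['image'].min(-1)>110)
    d=Q[...,:2]-B; X=d@[np.cos(A),np.sin(A)]; Y=d@[-np.sin(A),np.cos(A)]
    w&=(X>.04)&(X<.15)&(abs(Y)<.05); print(n,w.sum(),np.percentile(X[w],[5,50,95]).round(4))
"
```

```text
t 8.85 xy [-5.68 11.45] z 0.1645 th -26.4 r 12.78 F [  5.4 -29.1   6.4] w 0.0253 rot [ 0.006 -0.032  0.004]
t 8.9 xy [-5.71 11.41] z 0.1645 th -26.6 r 12.75 F [  5.4 -28.6   3.7] w 0.0249 rot [ 0.006 -0.032  0.005]
0 238 [0.0618 0.0689 0.0753]
now 235 [0.0932 0.0998 0.1066]
```

View pics/w3.png

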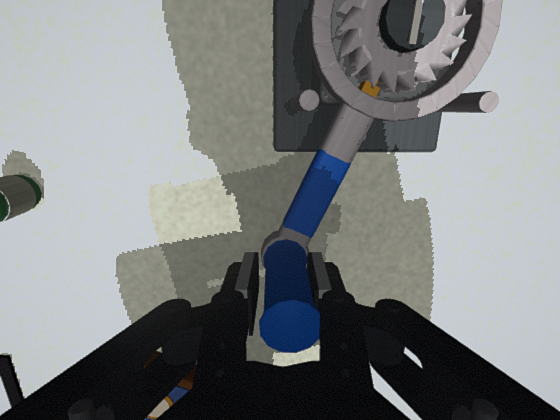

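The wrench has turned only a little further, to -26°, against 29 N. The jaw barely moved, with about 31 mm total travel. To confirm, I slip back and re-drive: if the jaw is closed, the resistance should return as soon as the pawl bites.

Request:
send_rows(
  plan=[
    [1.5, 0.8, 0, 0.006, -0.03, 0, 2.5],
    [2.0, 0.7, 0, 0, 0, 0, 2.5],
    [2.3, 0.2, 0, 0, 0, 0, 2.5],
    [2.3, -0.2, 0, 0, 0, 0, 2.5],
    [1.5, -0.3, 0, 0, 0, 0, 2.5],
  ],
)

```text
clock: 9.57
tool_pos: [0.519, 0.1624, 0.1655]
tool_rot: [0.001, 0.779, -0.627, 0.002]
force: [0.0, 1.6, -0.2]
grip_width: 0.0253
```

```bash
python3 -c "
from h import *
uv()"
```

```text
t 9.575 xy [ 3.77 12.46] z 0.1655 th 16.8 r 13.02 F [ 0.   1.6 -0.2] w 0.0253 rot [-0.001 -0.005  0.005]
```

Request:
send_rows(
  plan=[
    [-1.0, 0.2, 0, 0, 0, 0, 2.5],
    [-1.0, 0.2, 0, 0, 0, 0, 2.5],
    [-1.0, 0.1, 0, 0, 0, 0, 2.5],
  ],
)

```text
clock: 9.95
tool_pos: [0.5082, 0.1905, 0.1656]
tool_rot: [0.002, 0.779, -0.627, 0.004]
force: [4.3, -16.4, 0.8]
grip_width: 0.0249
```

Request:
send_rows(
  plan=[
    [-1.0, 0.1, 0, 0, 0, 0, 2.5],
    [-1.0, 0.0, 0, 0, 0, 0, 2.5],
  ],
)

```text
clock: 10.2
tool_pos: [0.5032, 0.2088, 0.1656]
tool_rot: [0.004, 0.779, -0.626, 0.006]
force: [5.8, -24.7, 1.6]
grip_width: 0.0249
```

```bash
python3 -c "
from h import *
uv()"
```

```text
t 10.2 xy [-0.96 13.01] z 0.1656 th -4.2 r 13.04 F [  5.8 -24.7   1.6] w 0.0249 rot [-0.001 -0.015  0.007]
```

After about 12° of lost motion the force rises straight to 16–25 N, so the jaw is against its end stop. I relax, open and lift away.

Request:
send_rows(
  plan=[
    [0.5, 0, 0, 0, 0.015, 0, 2.6],
    [0, 0, 0, 0, 0, 0, 5],
    [0, 0, 0, 0, 0, 0, 7],
    [0, 0, 0, 0, 0, 0, 7],
    [0, 0, -3, 0, 0, 0, 7],
  ],
)

```text
clock: 10.82
tool_pos: [0.5007, 0.2033, 0.1906]
tool_rot: [0.018, 0.78, -0.625, 0.012]
force: [2.1, -9.8, -5.7]
grip_width: 0.0699
```

Request:
send_rows(
  plan=[
    [0, 0, -4, 0, 0, 0, 7],
    [0, 0, -5, 0, 0, 0, 7],
    [0, 3, -3, 0, 0, 0, 7],
    [0, 4, 0, 0, 0, 0, 7],
    [0, 0, 0, 0, 0, 0, 7],
  ],
)

```text
clock: 11.45
tool_pos: [0.4294, 0.1988, 0.317]
tool_rot: [0.016, 0.782, -0.623, 0.012]
force: [1.2, 0.0, -0.4]
grip_width: 0.0704
```

```bash
python3 -c "
from h import *
uv()
f=grab_frame('top');s=grab_frame('scene')
for n,g in (('0',dict(np.load('top.npz'))),('now',f)):
    Q=cloud(g); w=(abs(Q[...,2]-.052)<.006)&(g['image'].min(-1)>110)
    d=Q[...,:2]-B; X=d@[np.cos(A),np.sin(A)]; Y=d@[-np.sin(A),np.cos(A)]
    w&=(X>.04)&(X<.15)&(abs(Y)<.05); print(n,w.sum(),np.percentile(X[w],[5,50,95]).round(4))
    m=cv2.inRange(cv2.cvtColor(g['image'],cv2.COLOR_RGB2HSV),(45,110,50),(85,255,255))>0
    t=Q[m&(Q[...,2]>.13)&(Q[...,2]<.145)&(abs(Q[...,0]-.45)<.1)];print('green',t.mean(0).round(4))
r=lambda im:cv2.resize(im,(390,500),interpolation=cv2.INTER_CUBIC)
cv2.imwrite('pics/end.png',np.hstack([r(f['image'][70:270,80:236]),r(s['image'][180:380,340:496])])[:,:,::-1])"
```

```text
t 11.45 xy [-0.74 20.72] z 0.317 th -2.1 r 20.73 F [ 1.2  0.  -0.4] w 0.0704 rot [ 0.009 -0.039  0.015]
0 238 [0.0618 0.0689 0.0753]
green [ 0.4469 -0.2991  0.1371]
now 234 [0.0933 0.0999 0.1068]
green [ 0.4472 -0.2991  0.1371]
```

View pics/end.png

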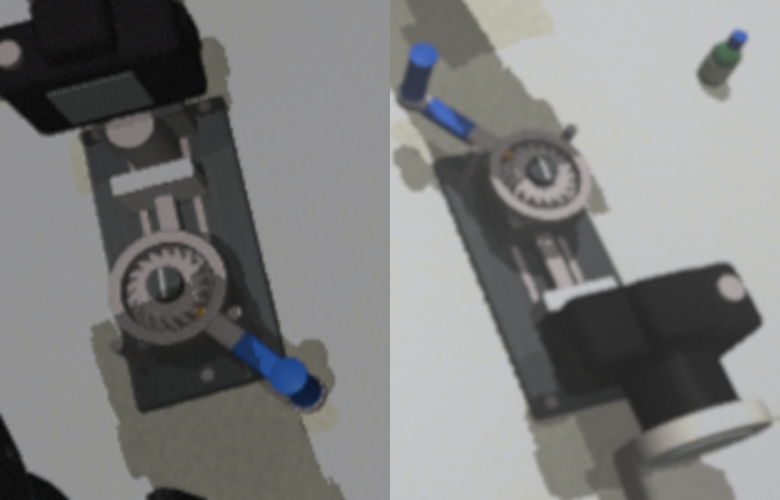

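The left half of the final picture shows the jaw (150,178) up against the camera's mount. The wrench is free at its right-hand pin, and the gripper is clear of it. The jaw hasn't moved since the last drive, and the green grip is unchanged.

```bash
python3 -c "
from h import *
print(ticket.close_job())"
```

```text
the job is handed in; nothing more can be done
None
```

I closed the camera clamp by swinging the blue wrench: three full driving strokes, then a slower final one. I then let go, lifted clear and handed the job in at about 11.5 s of robot time.

**Jaw closed:** it moved about 31 mm in total. On the last full stroke the resistance rose from about 4 N to 19–29 N, well short of the stop pin. I slipped back and drove once more. The resistance returned (16–25 N) after about 12° of lost motion, and the jaw moved only about 0.1 mm, so I take it to be at its end stop. I could not see the gap to the foot directly, because the camera body partly hides it.

**Checks that were less clean:**
- **Wrench creep:** the wrench still crept a few degrees at 20–29 N while the jaw measured as stationary. I read that as give at the end stop.
- **Wrench position:** when I opened the fingers, the free-slipping wrench swung back to its counter-clockwise pin. The tool still read about 10 N on the first lift row, then near zero once clear. The jaw did not move.

**Green clamp:** its grip measured the same before and after, to within 0.3 mm.

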